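# Clamp a pole section in the cutting cradle

### The arm

A 7-joint arm with a two-finger parallel gripper is mounted at the origin on the work surface. World frame = base frame: x ahead of the robot, y to its left, z up, the work surface at z = 0. Lengths are in m, angles in rad, forces in N, time in s.
With the tool pointing down it reaches from about 0.35 to 0.9 m from the base axis. Payload 19.9 kg.
Tool frame: the origin (TCP) lies between the finger pads; the fingertips stand 19 mm ahead of it and the grasp point (between the pads) is the TCP; z points along the fingers, y is the direction in which the jaws open and shut (so a half turn about z gives the same grasp; the last joint's range is limited). The gripper opens to 94 mm and grips with 3 to 60 N. Pads are 16 mm wide; open, the fingers measure 119 mm over their backs; the gripper's body (75 mm by 177 mm) begins 78 mm behind the grasp point.
Start: joints at [1.268, 0.417, -0.01, 1.614, 0.005, 1.111, -0.053], TCP at [0.161, -0.604, 0.224] pointing down, gripper open.
Joint ranges: [-2.81, 2.81], [-0.39, 2.02], [-1.27, 1.25], [0.06, 2.57], [-1.19, 4.33], [0.19, 2], [-2.82, 2.82]. Speed limits (rad/s): [1.89, 1.89, 2.39, 2.39, 3.01, 3.01, 3.01].

### API

Orientations are given as a 3x3 rotation matrix whose columns are the frame's x, y, z axes.
In Python, from rig import robot gives the robot as it stands. Calls block until the motion is done:
- robot.move_ptp(position, orientation): joint-space move of the TCP to a pose.
- robot.move_linear(position, velocity=0.15, frame=None, threshold=None): straight line of the TCP; frame=None keeps the orientation; velocity is the mean speed in m/s. With threshold (N) it stops when the force on the tool has changed by that much, and returns True; else False.
- robot.goto_joints(angles): joint-space move.
- robot.gripper_to(opening): finger opening in m; the grip force is fixed at half the most; returns when the fingers have stopped.
- robot.pause(seconds).
- robot.ik(position, orientation): joint angles nearest the present ones, or None.
- robot.get_state(): the state.
- robot.grab_frame(name): name is "scene" or "side" or "wrist"; returns the picture (480x640x3 uint8, red, green, blue); there is no depth.
- robot.camera_info(name): a dict with "fx", "fy", "cx", "cy" (pixels), "dist" ([k1, k2, p1, p2, k3] as OpenCV has them; the pictures are not rectified), "rvec" (rotation vector, rad) and "tvec" (3), from world to camera coordinates, as OpenCV has them. Camera axes: x right, y down, z forward; pixel columns grow to the right and rows downward; lengths in m; the calibration is good to about 2 mm. A picture is of the moment at which its call begins: read the wrist's pose just before it. camera_info takes no time and is no camera call; for the wrist camera it gives the pose at the moment of the call.
A pose or a line that the arm cannot do raises robot.PlanningError and nothing moves.
- robot.sign_off(): hands the job in, once; it reports no verdict.
The state is a dict: "time": time; "qpos": joint angles; "joint_vel": joint speeds; "effort": joint torques, N m; "ee_pos": TCP position; "tool_rot": TCP orientation; "force": force on the tool from outside, world axes, zero at the start; "moment": the same for the moment, N m; "opening": finger opening in m.
Only numpy, scipy, OpenCV 4.12 (cv2) and the standard library are available. Lean on these libraries where they do the work, as an engineer would, in place of code of your own. Each camera call takes 0.05 s, during which the arm holds its last target.

### The job

The steel pole section is to be sawn to length: lay it in the V of the grey cradle and slide it along under the clamp bridge until its end butts against the end stop. Then wind the wing screw down, clockwise seen from above, until its rubber tip just touches the pole, and from that touch give it a quarter turn more and no further, because overtightening splits the rubber; then let go. Leave the organiser, the mallet and the two pegs where they are.

Things in the scene. Friction and masses are not known exactly. Their poses are not given: they have to be found in the camera images.
- tube_center (a point): Steel pole section: straight round tube, 22 mm in diameter, 240 mm long, 0.24 to 0.34 kg, both ends alike (their bores look black). This point is its centre, on the axis half-way along; y runs along the tube (it may roll, so x and z mean nothing). At the start it lies level in the oak rest, axis 31.6 mm above the bench, and sticks out 80 mm beyond the rest's blocks at each end.
- tube: The same tube, taken as a whole; origin and axes as tube_center.
- rest: Small oak rest fixed on the bench: strip 46 x 100 x 8 mm with two V-notched blocks, each 20 mm wide along y and 26 mm high, 30 mm to either side of its middle. Origin: centre of its underside; y along the tube lying in it.
- cradle: Grey cutting cradle, fixed to the bench. Origin: centre of its underside, on the bench. Foot 104 (x) x 180 (y) x 12 mm; on it a 90 degree V bed, 57 mm wide, along y from -85 to +70 mm, groove bottom 22 mm, flank tops 42 mm above the bench. At its +y end the end stop: plate 56 mm wide, 62 mm high, face at y = +70 mm. Bridge across the V at y = +20 mm; the V is open above from y = -85 to +5 mm.
- bridge_mid (a point): Top of the clamp bridge at its middle, 92 mm above the bench. Axes as the cradle's. The bridge is a bar 100 mm long along x, 26 mm wide along y, underside 26 mm below this point, on two 12 mm studs at x = +39 and -39 mm, whose nuts stand 5 mm above this point.
- seat (a point): Where the tube's centre comes to lie when it rests in the V with its end against the stop: on the V's axis, 37.6 mm above the bench, 120 mm from the stop face. Axes as the cradle's: y along the V, towards the stop. The seated tube overhangs the V's open end by 85 mm, so it can be held there, 55 mm or more from its centre, while it slides. The first 80 mm or so of the slide lie before the bridge. It stays in the V when let go.
- wing (a point): Wing handle of the clamp screw: upright flat steel bar 60 mm long (x), 14 mm thick (y), 30 mm high, on a vertical 12 mm screw. This point: on the screw's axis at half the wing's height, 50 to 51 mm above bridge_mid at the start. Turned clockwise from above (yaw falls) it goes down 10 mm per turn and stays where it is left. It drags: 0.15 to 0.2 N m to turn it freely, after the touch 0.05 to 0.08 N m more per rad.
- knob: The whole clamp screw with wing and rubber tip; axes as the wing's, origin 143 mm below the wing point. The domed rubber tip, 20 mm wide, sits under the bridge. Its cap is pushed on more or less far, so at the start it stands 1.5 to 6.6 mm above a seated tube: the touch comes after 0.9 to 4.2 rad of turning, where exactly must be felt while turning slowly. It is springy: some 35 N more on the tube per rad after the touch.
- organiser: Grey plastic organiser case, closed, 174 x 244 x 59 mm, 1.6 kg. Origin: centre of its underside. To be left alone.
- mallet: Black mallet lying crosswise, 240 mm long, head 46 x 90 x 46 mm. Origin: under its middle, on the bench. To be left alone.
- peg_a: Orange plastic tent peg lying on the bench, 190 mm long, 16 mm high. Origin: under its middle. To be left alone.
- peg_b: Orange plastic tent peg like peg_a, nearer the robot. To be left alone.
There are look-alikes about, which are no part of the job. Of the things that look like the tube, the larger one is meant. There is more than one size of the cradle; the job needs the larger.

How it is judged:
On the way, in this order (a step that is already met when the one before it is completed fails the run):
1. the tube lies in the V under the bridge, its end against the stop, the screw not yet touching it (y of tube_center in the frame of seat between -0.0035 and 0.003 m and x of tube_center in the frame of seat between -0.0025 and 0.0025 m and z of tube_center in the frame of seat between -0.003 and 0.0025 m and angle between the y axis of tube_center and the y axis of seat, either way round below 0.035 rad and contact force between knob and tube below 1 N), for 0.2 s.
2. the screw's rubber tip touches the tube, which is still against the stop (y of tube_center in the frame of seat between -0.0035 and 0.003 m and x of tube_center in the frame of seat between -0.0025 and 0.0025 m and z of tube_center in the frame of seat between -0.003 and 0.0025 m and angle between the y axis of tube_center and the y axis of seat, either way round below 0.035 rad and contact force between knob and tube above 5 N), for 0.1 s.
At the end, for the whole second after the job is handed in: The tube lies at rest in the V (centre within 2.5 mm sideways and 3 mm in height of its seat, aligned within 2 degrees), its end within 3.5 mm of the stop, and the rubber tip bears on it with 34 to 76 N: what a quarter turn after the touch gives, with about 30 degrees of leeway either way (y of tube_center in the frame of seat between -0.0035 and 0.003 m and x of tube_center in the frame of seat between -0.0025 and 0.0025 m and z of tube_center in the frame of seat between -0.003 and 0.0025 m and angle between the y axis of tube_center and the y axis of seat, either way round below 0.035 rad and contact force between knob and tube between 34 and 76 N and linear speed of tube below 0.01 m/s).
It fails at once if the screw is overtightened: the tip bears on the tube with more than 92 N (contact force between knob and tube above 92 N).
It fails at once if the organiser is shifted by more than 20 mm (distance of organiser from where it was at the start of the episode above 0.02 m).
It fails at once if the mallet is shifted by more than 20 mm (distance of mallet from where it was at the start of the episode above 0.02 m).
It fails at once if the far peg is shifted by more than 20 mm (distance of peg_a from where it was at the start of the episode above 0.02 m).
It fails at once if the near peg is shifted by more than 20 mm (distance of peg_b from where it was at the start of the episode above 0.02 m).
It also fails if it takes over 72 s, if anything falls off the work surface, if the arm or the gripper's body presses on something with over 40 N, if the wrist force passes 120 N, or if a joint passes its speed limit or range.

## Working session

There is one attempt and no reset: what is moved stays moved. The work goes in short steps, each a Python script; the robot and the scene stay as the last script left them, time stands still between calls to the robot, and variables do not carry over. Pictures are saved under pics/ and viewed, and the job is handed in when it is done.

```bash
ls; mkdir -p pics; python3 - <<'E'
from rig import robot
import cv2
s=robot.get_state();print(s)
for n in ["scene","side","wrist"]:
    print(n,robot.camera_info(n))
    cv2.imwrite(f"pics/{n}0.png",robot.grab_frame(n)[:,:,::-1])
E
```

```text
pics
{'time': 0.0, 'qpos': array([ 1.26851654,  0.41797122, -0.0103774 ,  1.61418886,  0.00469259,
        1.11071978, -0.05301549]), 'joint_vel': array([-0.00142793,  0.00073446,  0.00057341,  0.00107903, -0.00041357,
       -0.00146656, -0.00011284]), 'effort': array([-1.82246793e-03, -8.51274776e+01,  6.37852717e-01, -4.26005745e+01,
       -4.88555152e-02,  1.86477927e-02,  2.30248916e-04]), 'ee_pos': array([ 0.16108362, -0.60349996,  0.22382048]), 'tool_rot': array([[ 9.66174370e-01,  2.57889400e-01, -3.80171797e-04],
       [ 2.57889674e-01, -9.66173621e-01,  1.20428135e-03],
       [-5.67405676e-05, -1.26158815e-03, -9.99999203e-01]]), 'force': array([ 0.73762144, -0.15635541,  0.0916416 ]), 'moment': array([0.02649653, 0.02988501, 0.05764075]), 'opening': 0.09370313007089519}
scene {'fx': 587.4556465311509, 'fy': 587.4556465311509, 'cx': 324.0236845999255, 'cy': 247.30717410953878, 'dist': array([0.03225427, 0.        , 0.        , 0.        , 0.        ]), 'rvec': array([ 1.89308254,  1.72020991, -0.64875745]), 'tvec': array([-0.06797953, -0.34395903,  1.8220619 ])}
side {'fx': 584.1247815805013, 'fy': 584.1247815805013, 'cx': 312.8352767496293, 'cy': 245.41246528285058, 'dist': array([0.0029024, 0.       , 0.       , 0.       , 0.       ]), 'rvec': array([ 0.9136524 , -2.49129955,  1.09517548]), 'tvec': array([0.43659075, 0.2852574 , 0.98340921])}
wrist {'fx': 333.97849943705717, 'fy': 333.97849943705717, 'cx': 315.1656784407916, 'cy': 234.4768606783245, 'dist': array([-0.03127391,  0.        ,  0.        ,  0.        ,  0.        ]), 'rvec': array([-2.29888437,  1.76468366,  0.26172413]), 'tvec': array([-0.62316104, -0.03029886,  0.39272604])}
```

View pics/scene0.png

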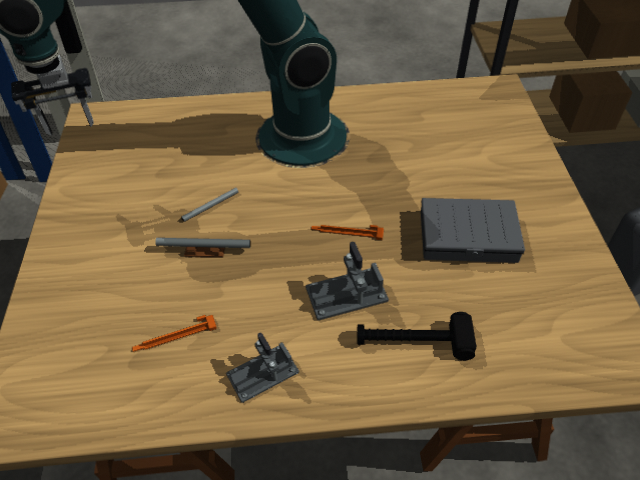

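View pics/side0.png

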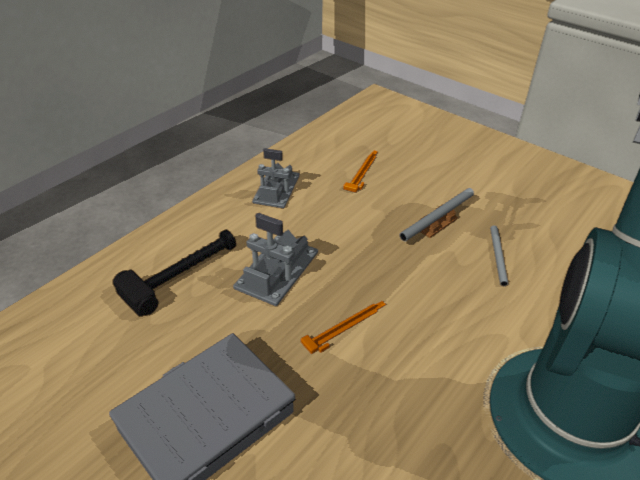

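View pics/wrist0.png

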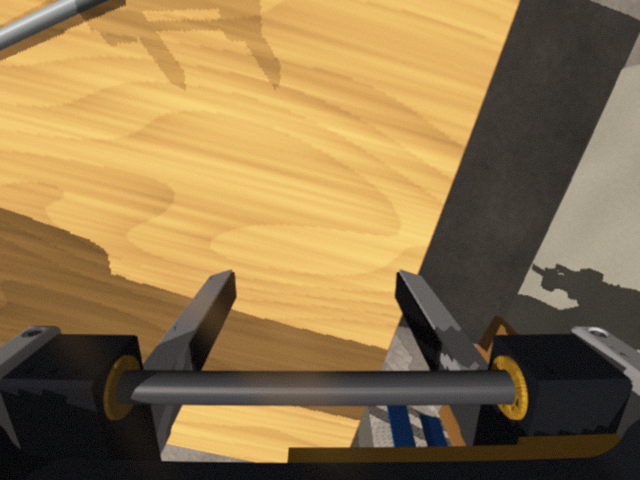

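The scene camera looks from the front, with the robot at the top.
- **Tube candidates:** the long thick pole on the oak rest at scene (203,243), side (438,215), and a thin short rod at scene (209,206), side (500,255). I choose the one on the rest.
- **Cradle candidates:** the large one at scene (347,290), side (277,260), and a small one at scene (262,370), side (277,180). I choose the large one.

Next I'll take close crops and a rough location.

```bash
cat > h.py <<'E'
import numpy as np, cv2
from rig import robot
def ray(ci,uv):
    K=np.array([[ci['fx'],0,ci['cx']],[0,ci['fy'],ci['cy']],[0,0,1]])
    p=cv2.undistortPoints(np.array(uv,float).reshape(-1,1,2),K,np.array(ci['dist'])).reshape(-1,2)
    R=cv2.Rodrigues(np.array(ci['rvec'],float))[0];t=np.array(ci['tvec'],float)
    d=np.c_[p,np.ones(len(p))]@R
    return -R.T@t, d/np.linalg.norm(d,axis=1)[:,None]
def onplane(ci,uv,z):
    c,d=ray(ci,uv); return c+d*((z-c[2])/d[:,2])[:,None]
def tri(cis,uvs):
    A=np.zeros((3,3));b=np.zeros(3);cd=[]
    for ci,uv in zip(cis,uvs):
        c,d=ray(ci,[uv]);P=np.eye(3)-np.outer(d[0],d[0]);A+=P;b+=P@c;cd.append((c,P))
    x=np.linalg.solve(A,b); return x,[np.linalg.norm(P@(x-c)) for c,P in cd]
def proj(ci,X):
    K=np.array([[ci['fx'],0,ci['cx']],[0,ci['fy'],ci['cy']],[0,0,1]])
    return cv2.projectPoints(np.array(X,float).reshape(-1,1,3),np.array(ci['rvec'],float),np.array(ci['tvec'],float),K,np.array(ci['dist']))[0].reshape(-1,2)
def down(yaw): # tool z down, tool y axis at angle yaw
    y=np.array([np.cos(yaw),np.sin(yaw),0]);z=np.array([0,0,-1.]);return np.c_[np.cross(y,z),y,z]
E
python3 - <<'E'
from h import *
s=robot.camera_info('scene');d=robot.camera_info('side')
print('tube ends scene',onplane(s,[(157,243),(250,243)],.0316))
print('tube ends side',onplane(d,[(404,238),(471,192)],.0316))
print('small ends',onplane(s,[(180,220),(239,191)],.008))
print('wing',tri([s,d],[(355,256),(269,224)]))
print('cradle foot',onplane(s,[(317,318),(387,301),(372,278),(307,290)],.012))
print('peg b',onplane(s,[(311,228),(383,233)],.008),'a',onplane(s,[(132,350),(213,320)],.008))
print('org',onplane(s,[(423,200),(516,203),(522,250),(424,248)],.059))
print('mallet',onplane(s,[(360,334),(463,337)],.02))
a=cv2.imread('pics/scene0.png');b=cv2.imread('pics/side0.png')
o=np.vstack([np.hstack([cv2.resize(a[180:260,130:280],(400,213)),cv2.resize(a[235:325,280:430],(400,240))[:213]]),
 np.hstack([cv2.resize(b[170:290,380:530],(400,320)),cv2.resize(b[200:310,210:350],(400,320))])])
cv2.imwrite('pics/crop1.png',o)
E
```

```text
tube ends scene [[ 0.42413734 -0.39823004  0.0316    ]
 [ 0.44881708 -0.16130691  0.0316    ]]
tube ends side [[ 0.44679672 -0.15782087  0.0316    ]
 [ 0.41683269 -0.39767748  0.0316    ]]
small ends [[ 0.32625442 -0.35144779  0.008     ]
 [ 0.23065876 -0.19309153  0.008     ]]
wing (array([0.60854481, 0.08686664, 0.14095977]), [np.float64(0.0006726892873279306), np.float64(0.0006726892873280643)])
cradle foot [[ 0.68018939 -0.00901822  0.012     ]
 [ 0.64885942  0.16106449  0.012     ]
 [ 0.57706181  0.13532805  0.012     ]
 [ 0.59721053 -0.02659362  0.012     ]]
peg b [[ 0.39216397 -0.00156317  0.008     ]
 [ 0.42971037  0.18577727  0.008     ]] a [[ 0.72051505 -0.43146281  0.008     ]
 [ 0.6583882  -0.25210497  0.008     ]]
org [[0.370017   0.29832316 0.059     ]
 [0.40684926 0.53589702 0.059     ]
 [0.56439535 0.50271035 0.059     ]
 [0.53358228 0.26811162 0.059     ]]
mallet [[0.73825991 0.08438978 0.02      ]
 [0.76875216 0.31364201 0.02      ]]
```

View pics/crop1.png

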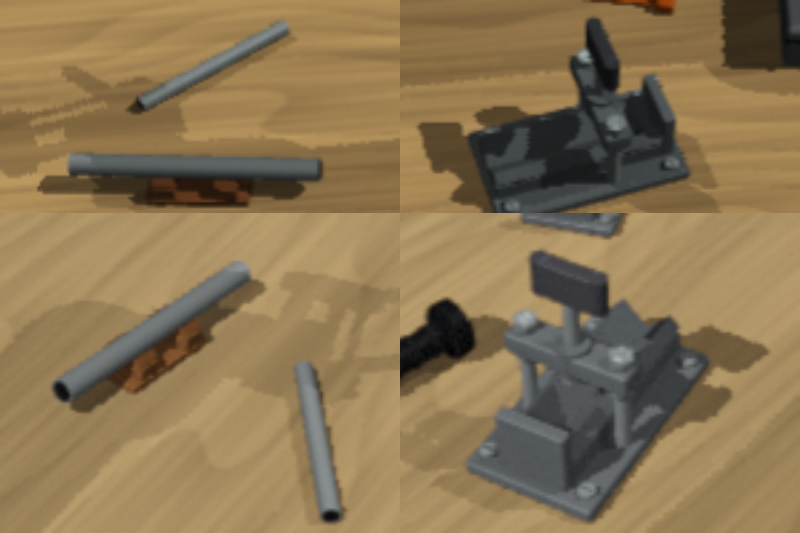

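The crops confirm the choices: the pole in the oak rest measures 238–240 mm between its ends, and the large cradle's stop faces roughly world +y (yaw about 10°). Next come wrist views for accuracy.

```bash
python3 - <<'E'
from h import *
w=robot.camera_info('wrist');st=robot.get_state();R=cv2.Rodrigues(w['rvec'])[0]
c=-R.T@w['tvec'];T=st['tool_rot']
print('cam in tool',T.T@(c-st['ee_pos']),'axes',(T.T@R.T).round(3))
yaw=np.radians(10)
for nm,p in [('tube',(0.433,-0.28,.25)),('crad',(0.626,0.065,.3)),('wing',(0.6085,0.0869,.141))]:
  for y in (-180,-150,-90,-60,-30,0,30,60,90,150,180):
    q=robot.ik(np.array(p),down(np.radians(y)))
    print(nm,y,None if q is None else np.round(q,2))
E
```

```text
cam in tool [ 0.08481853 -0.0013848  -0.1602045 ] axes [[ 0.001 -0.957 -0.289]
 [ 1.     0.     0.   ]
 [-0.    -0.289  0.957]]
tube -180 [ 0.5   0.2   0.01  1.85 -0.    1.09 -2.62]
tube -150 [ 0.57  0.2  -0.06  1.85  0.01  1.09 -2.12]
tube -90 [ 0.68  0.2  -0.19  1.85  0.04  1.09 -1.1 ]
tube -60 [ 0.75  0.21 -0.27  1.85  0.06  1.1  -0.59]
tube -30 [ 0.83  0.21 -0.36  1.84  0.08  1.1  -0.09]
tube 0 [ 0.91  0.22 -0.46  1.84  0.11  1.1   0.41]
tube 30 [ 0.96  0.23 -0.51  1.84  0.13  1.1   0.92]
tube 60 [ 1.03  0.24 -0.59  1.84  0.15  1.11  1.43]
tube 90 [ 1.09  0.25 -0.67  1.84  0.17  1.11  1.93]
tube 150 [-0.46  0.41  1.24  1.88 -0.43  1.15 -2.73]
tube 180 [ 0.5   0.2   0.01  1.85 -0.    1.09 -2.62]
crad -180 [ 0.57  0.58 -1.08  1.48  0.52  1.39  2.6 ]
crad -150 [-0.87  0.57  1.08  1.53 -0.51  1.35 -2.36]
crad -90 [ 0.39  0.47 -0.76  1.49  0.33  1.32 -1.97]
crad -60 [ 0.41  0.48 -0.8   1.49  0.35  1.32 -1.47]
crad -30 [ 0.4   0.47 -0.78  1.49  0.33  1.32 -0.93]
crad 0 [ 0.4   0.47 -0.78  1.49  0.34  1.32 -0.41]
crad 30 [ 0.41  0.48 -0.8   1.49  0.35  1.32  0.1 ]
crad 60 [ 0.43  0.48 -0.83  1.49  0.36  1.33  0.62]
crad 90 [ 0.49  0.52 -0.93  1.49  0.42  1.35  1.1 ]
crad 150 [ 0.57  0.58 -1.08  1.48  0.52  1.39  2.08]
crad 180 [ 0.57  0.58 -1.08  1.48  0.52  1.39  2.6 ]
wing -180 [ 0.55  0.75 -1.09  1.69  0.72  1.16  2.4 ]
wing -150 [-0.92  0.76  1.08  1.74 -0.74  1.11 -2.21]
wing -90 [ 0.33  0.59 -0.72  1.7   0.44  1.02 -2.11]
wing -60 [ 0.37  0.61 -0.77  1.7   0.48  1.04 -1.62]
wing -30 [ 0.39  0.62 -0.81  1.69  0.51  1.05 -1.11]
wing 0 [ 0.37  0.61 -0.78  1.7   0.49  1.04 -0.57]
wing 30 [ 0.37  0.61 -0.78  1.7   0.48  1.04 -0.05]
wing 60 [ 0.39  0.62 -0.81  1.69  0.51  1.05  0.46]
wing 90 [ 0.42  0.64 -0.86  1.69  0.54  1.06  0.96]
wing 150 [ 0.55  0.75 -1.09  1.69  0.72  1.16  1.88]
wing 180 [ 0.55  0.75 -1.09  1.69  0.72  1.16  2.4 ]
```

```bash
python3 - <<'E'
from h import *
import pickle
u=np.array([.103,.995,0]);g=np.array([.433,-.28,0])-.06*u;n=np.array([u[1],-u[0],0])
yc=np.radians(10);cy=np.array([-np.sin(yc),np.cos(yc),0]);cx=np.array([np.cos(yc),np.sin(yc),0]);c0=np.array([.617,.066,0])
views=[]
for nm,p,yaw in [('t1',g-.04*n+[0,0,.2],-np.radians(6)),('t2',g+.04*n+[0,0,.2],-np.radians(6)),
                 ('c1',c0-.09*cy-.05*cx+[0,0,.27],yc),('c2',c0-.09*cy+.05*cx+[0,0,.27],yc)]:
    robot.move_ptp(p,down(yaw)); robot.pause(.15)
    ci=robot.camera_info('wrist');im=robot.grab_frame('wrist')
    print(nm,robot.get_state()['time'],robot.get_state()['ee_pos'])
    cv2.imwrite(f'pics/{nm}.png',im[:,:,::-1]);views.append((nm,ci))
pickle.dump(dict(views),open('views.pkl','wb'))
E
python3 -c "
import cv2,numpy as np
a=[cv2.imread(f'pics/{n}.png') for n in ('t1','t2','c1','c2')]
cv2.imwrite('pics/four.png',cv2.resize(np.vstack([np.hstack(a[:2]),np.hstack(a[2:])]),(800,600)))"
```

```text
t1 1.675 [ 0.38660459 -0.33634199  0.19992951]
t2 2.2917 [ 0.46570331 -0.34426793  0.20016025]
c1 3.775 [ 0.5832766  -0.03247283  0.26975267]
c2 4.4583 [ 0.68133987 -0.0145054   0.27053107]
```

View pics/four.png

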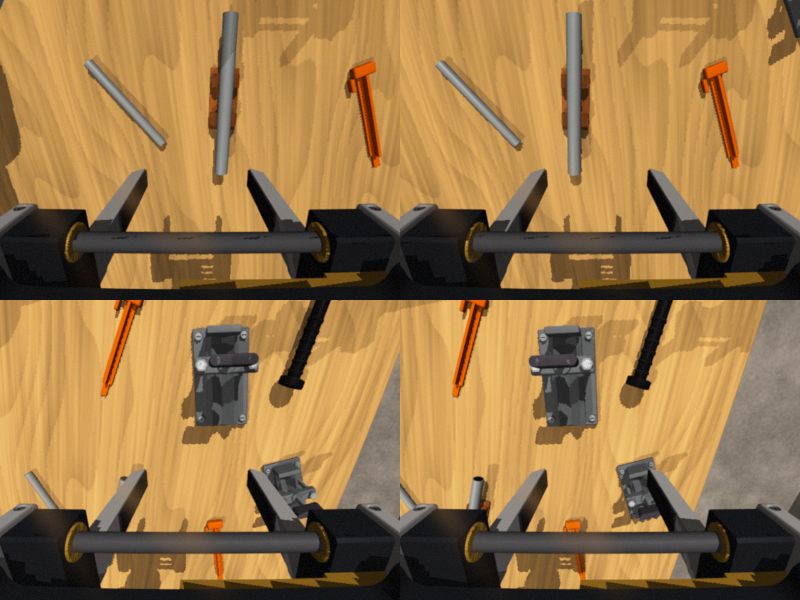

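View pics/c1.png

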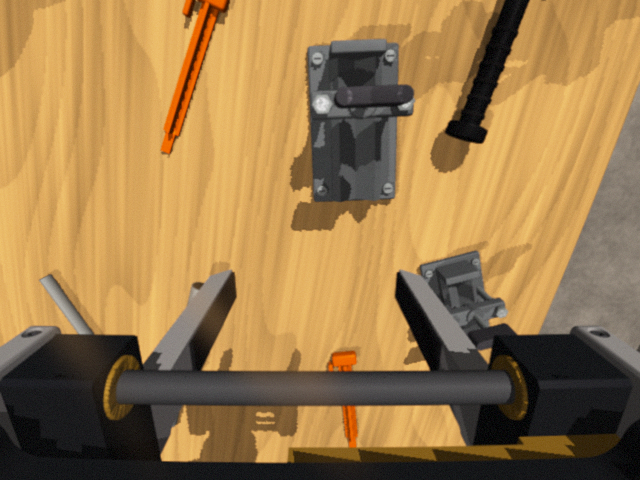

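View pics/c2.png

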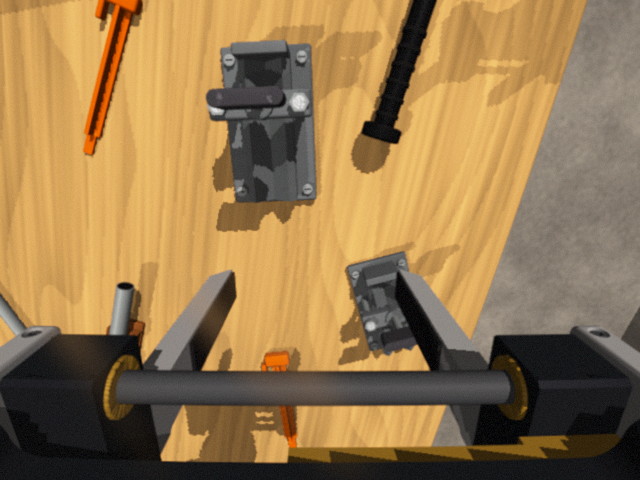

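View pics/t1.png

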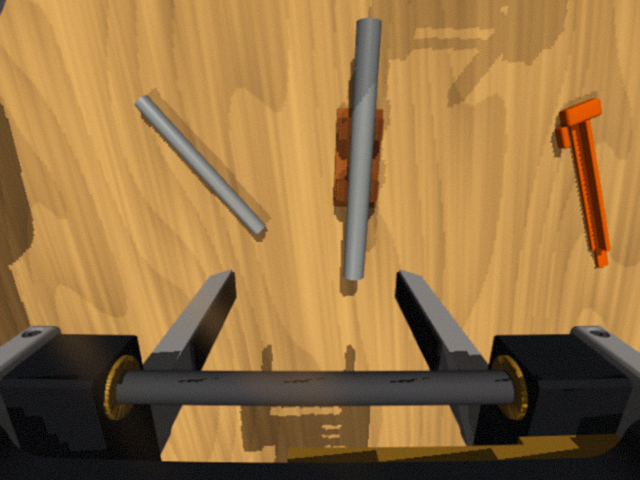

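View pics/t2.png

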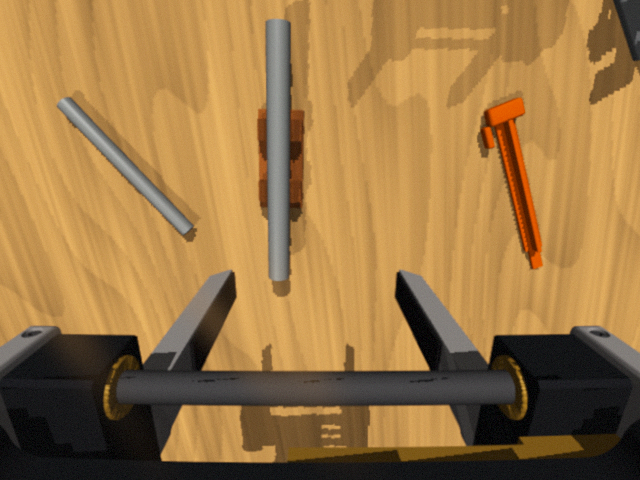

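The wrist views show the pole with ends at t1 (369,22)/(354,278) and t2 (278,22)/(279,278), and the cradle foot with four bolts. I'll fit the tube edges now and enlarge the cradle.

```bash
python3 - <<'E'
from h import *
import pickle
V=pickle.load(open('views.pkl','rb'))
pl={}
for nm,c0 in (('t1',(369,354)),('t2',(278,279))):
    im=cv2.imread(f'pics/{nm}.png');hsv=cv2.cvtColor(im,cv2.COLOR_BGR2HSV)
    m=((hsv[...,1]<60)&(hsv[...,2]>60)).astype(np.uint8)
    n,l,s,c=cv2.connectedComponentsWithStats(m)
    k=l[150,int(np.interp(150,(22,278),c0))]; mm=l==k; print(nm,s[k])
    rows=[r for r in range(35,268,4)]
    C=[];
    for r in rows:
        x=np.where(mm[r])[0];C.append(((x[0]+x[-1])/2,r,x[-1]-x[0]+1))
    C=np.array(C);v=cv2.fitLine(C[:,:2].astype(np.float32),cv2.DIST_HUBER,0,.01,.01).ravel();print('w',C[[0,-1],2],v)
    ys=np.where(mm.any(1))[0];f=lambda r:(v[2]+(r-v[3])*v[0]/v[1],r)
    ci=V[nm];cam,d=ray(ci,[f(40),f(260)]);pl[nm]=(cam,np.cross(d[0],d[1]),f,ys[0]-.5,ys[-1]+.5)
n1,n2=[pl[k][1]/np.linalg.norm(pl[k][1]) for k in ('t1','t2')]
u=np.cross(n1,n2);u/=np.linalg.norm(u);u*=np.sign(u[1])
A=np.vstack([n1,n2,[0,1,0]]);P=np.linalg.solve(A,[n1@pl['t1'][0],n2@pl['t2'][0],-.28])
print('axis dir',u,'pt',P)
for k in pl:
    cam,_,f,a,b=pl[k]
    for r in (a,b):
        _,d=ray(V[k],[f(r)]); s,t=np.linalg.lstsq(np.c_[u,-d[0]],cam-P,rcond=None)[0];print(k,r,P+s*u)
a=[cv2.resize(cv2.imread(f'pics/{n}.png')[30:215,x:x+120],None,fx=3.2,fy=3.2,interpolation=cv2.INTER_CUBIC) for n,x in (('c1',300),('c2',205))]
o=np.hstack(a); cv2.imwrite('pics/crz.png',cv2.convertScaleAbs(o,alpha=1.6));print(o.shape)
E
```

```text
t1 [ 344   18   37  262 5698]
w [23. 20.] [ 6.2207162e-02 -9.9806327e-01  3.5975000e+02  1.6820000e+02]
t2 [ 266   19   24  262 5628]
w [24. 18.] [4.1934885e-03 9.9999118e-01 2.7790677e+02 1.5100000e+02]
axis dir [0.13195569 0.99123455 0.00646179] pt [ 0.43596983 -0.28        0.03280055]
t1 17.5 [ 0.45144838 -0.16372707  0.03355852]
t1 279.5 [ 0.41972983 -0.40199281  0.03200528]
t2 18.5 [ 0.45203152 -0.15934662  0.03358708]
t2 280.5 [ 0.41940915 -0.40440175  0.03198958]
(592, 768, 3)
```

View pics/crz.png

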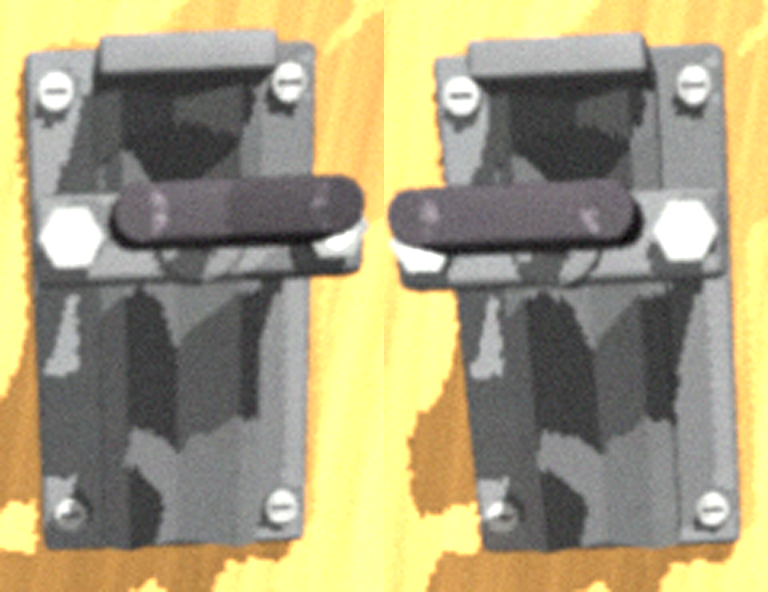

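```bash
python3 - <<'E'
from h import *
import pickle
V=pickle.load(open('views.pkl','rb'))
f1=lambda p:(p[0]/3.2+300-.34,p[1]/3.2+30-.34); f2=lambda p:((p[0]-384)/3.2+205-.34,p[1]/3.2+30-.34)
P={}
for nm,a,b in [('bTL',(56,91),(461,95)),('bTR',(290,82),(694,85)),('bBL',(71,514),(503,514)),('bBR',(282,507),(713,509)),
 ('fBL',(46,548),(489,549)),('fBR',(302,540),(739,541)),('fTL',(27,52),(437,57)),('fTR',(314,45),(722,44)),
 ('sL',(101,78),(470,77)),('sR',(276,70),(645,68)),('wL',(113,213),(389,218)),('wR',(363,203),(640,212)),('nL',(71,236),(411,245)),('nR',(340,240),(685,232))]:
    x,r=tri([V['c1'],V['c2']],[f1(a),f2(b)]);P[nm]=x;print(nm,x.round(4),'res',np.round(r[0],4))
a=lambda p,q:np.degrees(np.arctan2(-(q-p)[0],(q-p)[1]))
print('yaw L,R bolts',a(P['bBL'],P['bTL']),a(P['bBR'],P['bTR']),'foot',a(P['fBL'],P['fTL']),a(P['fBR'],P['fTR']))
d=lambda p,q:np.degrees(np.arctan2((q-p)[1],(q-p)[0]))
print('x dirs',d(P['sL'],P['sR']),d(P['bTL'],P['bTR']),d(P['bBL'],P['bBR']),d(P['fBL'],P['fBR']),d(P['nL'],P['nR']),'wing',d(P['wL'],P['wR']))
print('foot c',np.mean([P[k] for k in ('fBL','fBR','fTL','fTR')],0),'bolt c',np.mean([P[k] for k in ('bBL','bBR','bTL','bTR')],0))
print('stop mid',(P['sL']+P['sR'])/2,'wing',(P['wL']+P['wR'])/2, np.linalg.norm(P['wL']-P['wR']),np.linalg.norm(P['sL']-P['sR']))
print('foot size',np.linalg.norm(P['fBL']-P['fBR']),np.linalg.norm(P['fBL']-P['fTL']))
E
```

```text
bTL [0.5564 0.1332 0.0172] res 0.0001
bTR [0.6367 0.1505 0.0167] res 0.0
bBL [ 0.5881 -0.0127  0.0162] res 0.0004
bBR [0.6684 0.0039 0.0163] res 0.0
fBL [ 0.5812 -0.0306  0.0016] res 0.0002
fBR [ 0.6808 -0.0082  0.01  ] res 0.0002
fTL [0.5437 0.146  0.0067] res 0.0001
fTR [0.6438 0.1665 0.0077] res 0.0006
sL [0.5708 0.1312 0.0622] res 0.0008
sR [0.6242 0.1432 0.0612] res 0.0008
wL [0.5787 0.0822 0.1544] res 0.0001
wR [0.6381 0.0947 0.1524] res 0.0006
nL [0.5699 0.0788 0.1058] res 0.0005
nR [0.6468 0.094  0.0999] res 0.0015
yaw L,R bolts 12.232778816658163 12.19033845879431 foot 11.990338385081074 11.957021262870645
x dirs 12.672721893289284 12.11293318423366 11.609293801394493 12.696095292000555 11.16589722526451 wing 11.832391521058408
foot c [0.61241499 0.06843688 0.00650673] bolt c [0.61241893 0.06873408 0.01658045]
stop mid [0.59752113 0.1372343  0.06167511] wing [0.60837303 0.08845188 0.15340194] 0.06073833229447428 0.05475858052652978
foot size 0.1024219735781701 0.18057324976819158
```

```bash
python3 - <<'E'
from h import *
import pickle
V=pickle.load(open('views.pkl','rb'));s=robot.camera_info('scene');d=robot.camera_info('side')
print('small wing',tri([s,d],[(265,344),(273,155)]))
print('small foot c1',onplane(V['c2'],[(347,266),(403,252),(418,347),(375,353)],.008))
a=cv2.imread('pics/scene0.png')[325:405,215:310];b=cv2.imread('pics/side0.png')[140:215,240:310]
cv2.imwrite('pics/small.png',np.hstack([cv2.resize(a,(400,337)),cv2.resize(b,(315,337))]))
E
```

```text
small wing (array([ 0.79719466, -0.12414573,  0.10891195]), [np.float64(0.00012008413131526768), np.float64(0.00012008413131532683)])
small foot c1 [[ 0.73907902 -0.09214973  0.008     ]
 [ 0.80932808 -0.05926031  0.008     ]
 [ 0.86898984 -0.20065512  0.008     ]
 [ 0.80834752 -0.22159247  0.008     ]]
```

View pics/small.png

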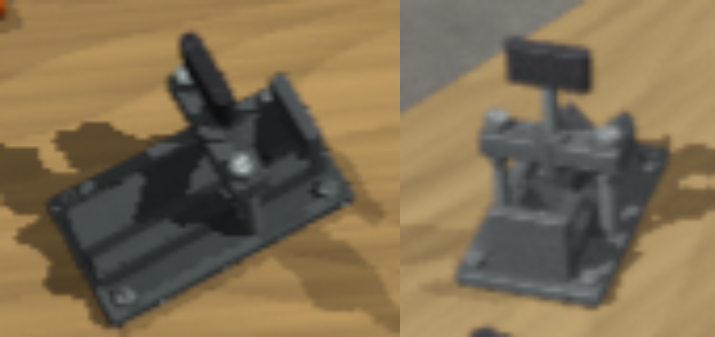

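The small cradle's wing (x ≥ 0.77) stays clear of the gripper body (x ≤ 0.74) during the slide. Next is the grasp, 60 mm behind the centre.

```bash
cat >> h.py <<'E'
TU=np.array([.132,.9912,0]);TC=np.array([.4357,-.282,0]);TY=np.arctan2(-.132,.9912)
CY=np.radians(12.1);cx=np.array([np.cos(CY),np.sin(CY),0]);cy=np.array([-np.sin(CY),np.cos(CY),0]);C0=np.array([.6124,.0686,0])
def loc(x,y,z): return C0+x*cx+y*cy+np.array([0,0,z])
E
python3 - <<'E'
from h import *
g=TC-.06*TU
robot.gripper_to(.06)
robot.move_ptp(g+[0,0,.11],down(TY))
robot.move_linear(g+[0,0,.0318],velocity=.12)
s=robot.get_state();print(s['time'],s['ee_pos'],s['force'])
robot.gripper_to(0);s=robot.get_state();print(s['time'],s['opening'],s['force'],s['moment'])
robot.move_linear(s['ee_pos']+[0,0,.05],velocity=.08)
robot.pause(.1);s=robot.get_state();print(s['time'],s['opening'],s['force'],s['moment'])
for n in ('wrist','side','scene'): cv2.imwrite(f'pics/{n}2.png',robot.grab_frame(n)[:,:,::-1])
a=cv2.imread('pics/side2.png')[120:320,340:560];b=cv2.imread('pics/wrist2.png')
cv2.imwrite('pics/g2.png',np.hstack([cv2.resize(a,(330,300)),cv2.resize(b,(400,300))]))
E
```

```text
7.5917 [ 0.42822263 -0.34157389  0.03233345] [-0.83055743  0.94764125  0.90356614]
8.2833 0.02075043668417889 [ 1.50696589 -1.60911539  0.54445645] [-0.22300217 -0.47251387 -0.05810216]
9.1583 0.02136410712725535 [-1.29773203  1.58988738 -3.41710629] [-0.15858041 -0.03393183  0.01675672]
```

View pics/g2.png

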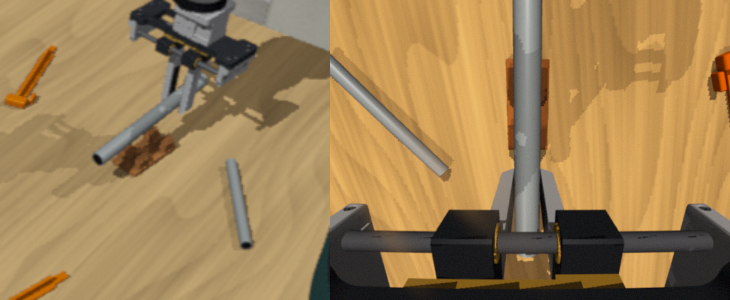

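```bash
python3 - <<'E'
from h import *
d=robot.camera_info('side')
for z in (.04,.05,.06,.07,.0822): print(z,proj(d,[*(TC+.12*TU)[:2],z]),proj(robot.camera_info('scene'),[*(TC+.12*TU)[:2],z]))
a=cv2.imread('pics/side2.png')[195:255,380:440];b=cv2.imread('pics/scene2.png')[200:260,220:280]
cv2.imwrite('pics/g3.png',np.hstack([cv2.resize(a,(360,360)),cv2.resize(b,(360,360))]))
E
```

```text
0.04 [[403.94317558 232.91844183]] [[248.9444123  241.70680893]]
0.05 [[404.4643681  229.42611566]] [[248.49141969 239.12045589]]
0.06 [[404.99124582 225.89582388]] [[248.03364173 236.50733359]]
0.07 [[405.52390262 222.32694167]] [[247.57100038 233.86701379]]
0.0822 [[406.1817096  217.91971681]] [[246.99987589 230.60835596]]
```

View pics/g3.png

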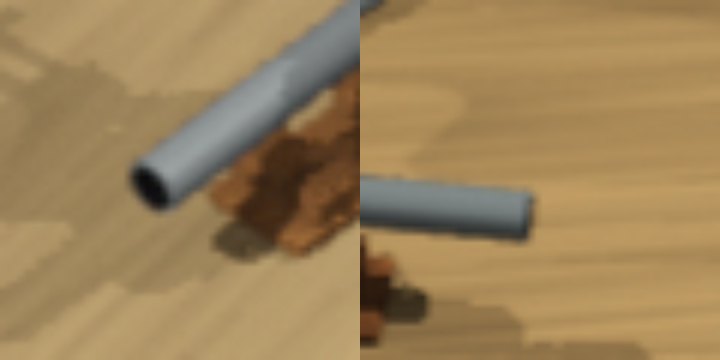

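The front end has drooped about 20 mm (≈6.5°) in the pads. That is tolerable, because the V will level it when I lower it. I'll carry it gently and lower it before the bridge.

```bash
python3 - <<'E'
from h import *
s=robot.get_state();p=s['ee_pos'];v0=p[2]
robot.move_linear(p+[0,0,.045],velocity=.1)
robot.move_linear(loc(0,-.205,.125),velocity=.14,frame=down(CY))
s=robot.get_state();print(s['time'],s['ee_pos']-loc(0,-.205,.125),s['force'],s['moment'])
for n in ('wrist','side','scene'): cv2.imwrite(f'pics/{n}3.png',robot.grab_frame(n)[:,:,::-1])
a=cv2.imread('pics/side3.png')[100:320,200:420];b=cv2.imread('pics/wrist3.png')
cv2.imwrite('pics/g4.png',np.hstack([cv2.resize(a,(400,400)),cv2.resize(b,(400,400))]))
d=robot.camera_info('side')
for z in (.06,.08,.10,.12): print(z,proj(d,loc(0,-.025,z)))
E
```

```text
12.2667 [-2.40318102e-04 -5.41437143e-04  4.91447911e-05] [-0.57297502 -0.20358751 -3.19739783] [-0.1884988  -0.17432931 -0.00221392]
0.06 [[282.01742585 241.53609837]]
0.08 [[281.72805328 234.30359715]]
0.1 [[281.43201085 226.90509766]]
0.12 [[281.12906439 219.3347972 ]]
```

View pics/g4.png

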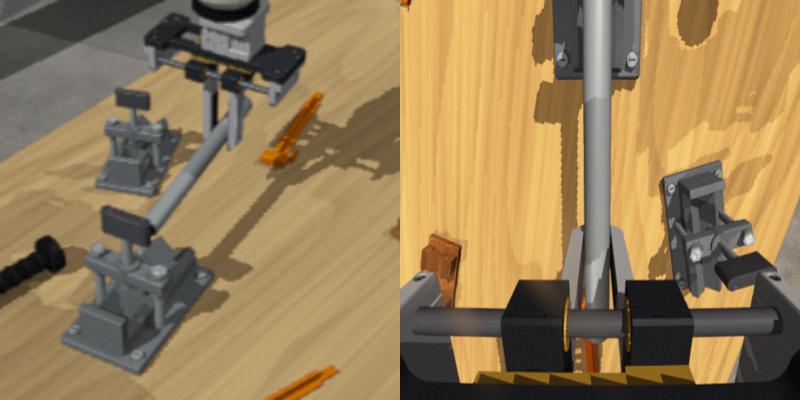

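```bash
python3 - <<'E'
from h import *
robot.move_linear(loc(0,-.205,.066),velocity=.08)
for z in (.058,.052,.047,.043,.040,.038):
    r=robot.move_linear(loc(0,-.205,z),velocity=.04,threshold=8);s=robot.get_state()
    print(z,r,s['time'],s['ee_pos'][2].round(4),s['force'].round(2),s['moment'].round(3))
for n in ('wrist','side','scene'): cv2.imwrite(f'pics/{n}4.png',robot.grab_frame(n)[:,:,::-1])
a=cv2.imread('pics/side4.png')[150:310,200:360];b=cv2.imread('pics/wrist4.png')[:300,200:500]
cv2.imwrite('pics/g5.png',np.hstack([cv2.resize(a,(400,400)),cv2.resize(b,(400,400))]))
E
```

```text
0.058 False 13.65 0.0578 [-0.51 -0.29 -2.25] [-0.209 -0.203  0.047]
0.052 False 13.95 0.0517 [-1.61 -0.01 -3.38] [-0.09  -0.061 -0.001]
0.047 False 14.225 0.0468 [-0.66 -1.01 -0.81] [-0.218 -0.068  0.054]
0.043 False 14.475 0.0428 [ 1.29 -1.94 -1.22] [-0.298 -0.181 -0.031]
0.04 False 14.725 0.0398 [ 0.34 -2.15 -0.39] [-0.244 -0.171  0.021]
0.038 False 14.975 0.0379 [ 0.43 -2.09 -0.09] [-0.233 -0.145 -0.04 ]
```

View pics/g5.png

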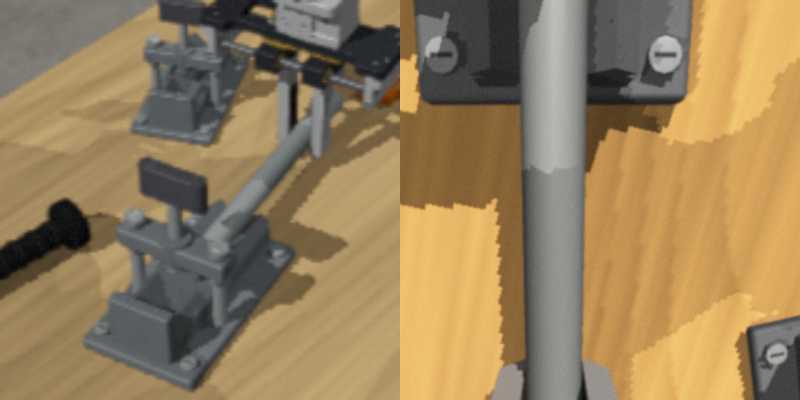

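```bash
python3 - <<'E'
from h import *
def rep(t,r):
    s=robot.get_state();d=s['ee_pos']-C0
    print(t,r,round(s['time'],2),'loc',(d@cx).round(4),(d@cy).round(4),s['ee_pos'][2].round(4),'F',(s['force']@cx).round(2),(s['force']@cy).round(2),s['force'][2].round(2),s['opening'].round(4))
r=robot.move_linear(loc(0,-.15,.0378),velocity=.06,threshold=12);rep('a',r)
if not r:
    r=robot.move_linear(loc(0,-.120,.0378),velocity=.05,threshold=12);rep('b',r)
if not r:
    r=robot.move_linear(loc(0,-.098,.0378),velocity=.02,threshold=9);rep('c',r)
for n in ('wrist','side','scene'): cv2.imwrite(f'pics/{n}5.png',robot.grab_frame(n)[:,:,::-1])
a=cv2.imread('pics/side5.png')[180:310,210:340];b=cv2.imread('pics/wrist5.png')[:300,200:500]
cv2.imwrite('pics/g6.png',np.hstack([cv2.resize(a,(400,400)),cv2.resize(b,(400,400))]))
E
```

```text
Traceback (most recent call last):
AttributeError: 'float' object has no attribute 'round'
```

```bash
cat >> h.py <<'E'
def rep(t,r=None):
    s=robot.get_state();d=s['ee_pos']-C0
    print(t,r,round(s['time'],2),'loc',np.round([d@cx,d@cy,d[2]],4),'F',np.round([s['force']@cx,s['force']@cy,s['force'][2]],2),'M',np.round(s['moment'],3),'op',round(float(s['opening']),4))
    return s
E
python3 - <<'E'
from h import *
rep('now');r=False
r=robot.move_linear(loc(0,-.120,.0378),velocity=.05,threshold=12);rep('b',r)
if not r:
    r=robot.move_linear(loc(0,-.098,.0378),velocity=.02,threshold=9);rep('c',r)
for n in ('wrist','side','scene'): cv2.imwrite(f'pics/{n}5.png',robot.grab_frame(n)[:,:,::-1])
a=cv2.imread('pics/side5.png')[180:310,210:340];b=cv2.imread('pics/wrist5.png')[:300,200:500]
cv2.imwrite('pics/g6.png',np.hstack([cv2.resize(a,(400,400)),cv2.resize(b,(400,400))]))
E
```

```text
now None 16.19 loc [ 1.000e-04 -1.493e-01  3.780e-02] F [-0.78  3.28  1.83] M [0.888 0.309 0.093] op 0.0209
b False 16.94 loc [-0.     -0.1204  0.038 ] F [-2.27 -1.45  5.42] M [-0.394  0.397  0.077] op 0.0211
c True 17.61 loc [-0.0002 -0.1104  0.038 ] F [-0.18 -1.73  5.77] M [-0.009  0.012  0.102] op 0.0208
```

View pics/g6.png

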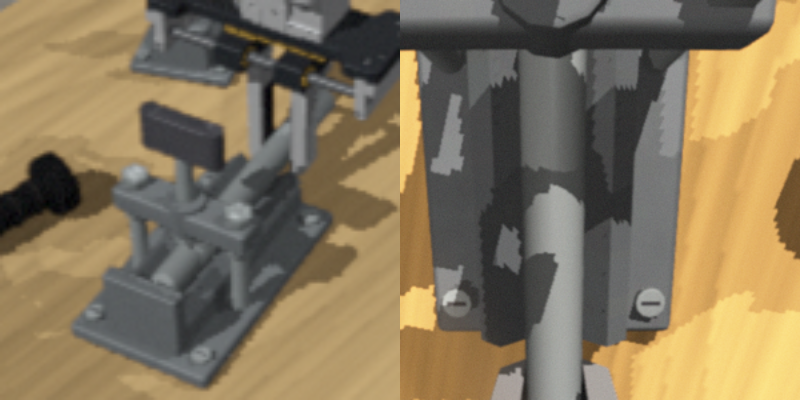

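```bash
python3 - <<'E'
from h import *
r=robot.move_linear(loc(0,-.106,.0378),velocity=.015,threshold=14);s=rep('push',r)
robot.gripper_to(.045);rep('rel')
p=robot.get_state()['ee_pos']
robot.move_linear(p+[0,0,.12],velocity=.15);rep('up')
robot.pause(.1)
import pickle
ci=robot.camera_info('wrist')
for n in ('wrist','side','scene'): cv2.imwrite(f'pics/{n}6.png',robot.grab_frame(n)[:,:,::-1])
pickle.dump(ci,open('w6.pkl','wb'))
a=cv2.imread('pics/side6.png')[180:310,210:340];b=cv2.imread('pics/wrist6.png')[:300,170:470]
cv2.imwrite('pics/g7.png',np.hstack([cv2.resize(a,(400,400)),cv2.resize(b,(400,400))]))
E
```

```text
push True 18.02 loc [-1.000e-04 -1.103e-01  3.800e-02] F [ 0.37 -1.24  5.52] M [-0.231 -0.065  0.003] op 0.0211
rel None 18.6 loc [-0.0005 -0.11    0.0377] F [-0.21  0.26 -0.82] M [-0.056 -0.139  0.035] op 0.0452
up None 19.55 loc [-0.001  -0.11    0.1568] F [0.08 0.08 0.15] M [ 0.017 -0.112  0.023] op 0.0452
```

View pics/g7.png

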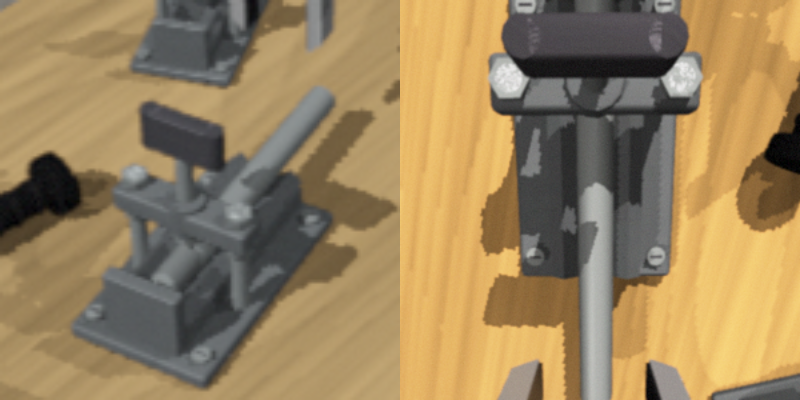

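View pics/wrist6.png

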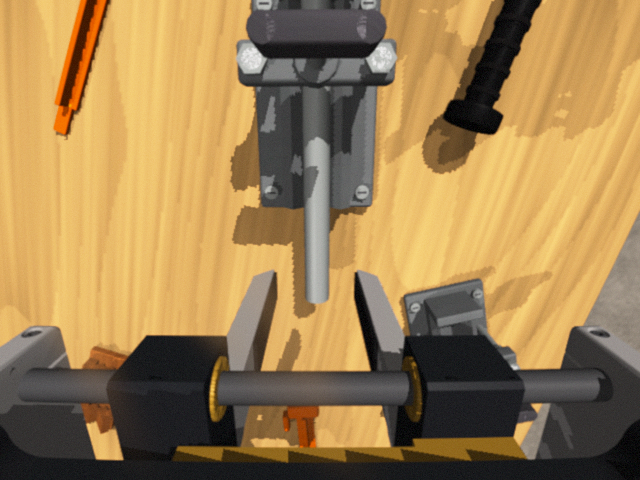

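```bash
python3 - <<'E'
from h import *
import pickle
ci=pickle.load(open('w6.pkl','rb'))
for y in (-.166,-.170,-.174): print(y,proj(ci,[loc(0,y,.0486),loc(0,y,.0376),loc(-.011,y,.0376),loc(.011,y,.0376)]).round(1).tolist())
print('bolt',proj(ci,[[.5881,-.0127,.0165],[.6684,.0039,.0165]]))
im=cv2.imread('pics/wrist6.png');hsv=cv2.cvtColor(im,cv2.COLOR_BGR2HSV)
m=(hsv[...,1]<70)&(hsv[...,2]>60)
for r in list(range(220,300,15))+list(range(296,308)): 
    x=np.where(m[r,290:345])[0]+290; print(r,x[[0,-1]] if len(x) else None, end=' ')
E
```

```text
-0.166 [[316.6, 299.5], [316.6, 293.8], [304.7, 293.8], [328.5, 293.8]]
-0.17 [[316.6, 303.5], [316.6, 297.7], [304.8, 297.7], [328.5, 297.7]]
-0.174 [[316.7, 307.5], [316.6, 301.6], [304.8, 301.6], [328.5, 301.5]]
bolt [[271.396191   191.52743166]
 [362.02362078 192.0126836 ]]
220 [305 329] 235 [305 328] 250 [305 328] 265 [305 328] 280 [306 327] 295 [306 327] 296 [306 327] 297 [306 327] 298 [306 327] 299 [306 327] 300 [307 326] 301 [308 324] 302 [310 323] 303 [313 318] 304 None 305 None 306 None 307 None
```

The tube is seated: its rear end matches the predicted −170 mm within about 1 mm, and it is centred laterally. Now I'll grip the wing and check the moment noise.

```bash
python3 - <<'E'
from h import *
Y=CY+np.pi/2
M=np.array([robot.get_state()['moment'] for _ in range(10)]);print('noise same-time',M.std(0))
W=loc(0,.02,0)
robot.move_ptp(W+[0,0,.21],down(Y));s=rep('above');print(s['qpos'].round(2))
robot.move_linear(W+[0,0,.142],velocity=.12);rep('at')
M=[]
for _ in range(10): M.append(robot.get_state()['moment']);robot.pause(.01)
print('noise .01',np.std(M,0),np.mean(M,0))
ci=robot.camera_info('wrist');im=robot.grab_frame('wrist');cv2.imwrite('pics/w7.png',im[:,:,::-1])
E
```

```text
noise same-time [3.46944695e-18 1.38777878e-17 1.73472348e-18]
above None 20.98 loc [-0.      0.0195  0.2097] F [ 0.42 -0.5  -0.37] M [ 0.109 -0.127 -0.037] op 0.0445
[ 0.49  0.6  -0.97  1.63  0.52  1.2   1.18]
at None 21.69 loc [0.0003 0.0202 0.1425] F [-0.36  1.42 -0.94] M [ 0.094 -0.139  0.031] op 0.0449
noise .01 [0.02815039 0.02249135 0.03333345] [ 0.06396277 -0.1386677   0.0012471 ]
```

View pics/w7.png

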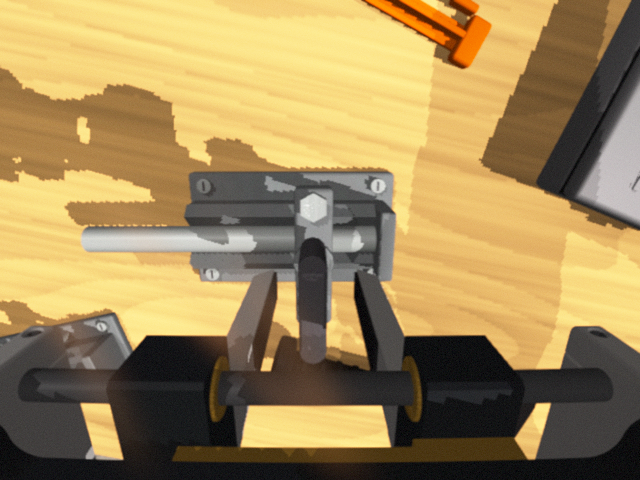

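```bash
cat >> h.py <<'E'
import json,os
W=loc(0,.02,0)
def turn(y0,z0,a_list,ns=5,log='log.json',off=0.):
    """a: angle turned within this grip (rad, cw positive)"""
    L=json.load(open(log)) if os.path.exists(log) else []
    for a in a_list:
        robot.move_ptp(W+[0,0,z0-a*.01/(2*np.pi)],down(y0-a))
        M=[];E=[];F=[]
        for k in range(ns):
            s=robot.get_state();M.append(s['moment'][2]);E.append(s['effort'][6]);F.append(s['force']);
            if k<ns-1: robot.pause(.01)
        T=s['tool_rot'];yaw=np.arctan2(T[1,1],T[0,1])
        act=(y0-yaw+np.pi)%(2*np.pi)-np.pi
        if act<-.5: act+=2*np.pi
        L.append([off+a,off+float(act),float(np.mean(M)),float(np.mean(E)),float(s['time'])])
        print(np.round([off+a,off+act,np.mean(M),np.mean(E),s['time'],s['qpos'][6],s['opening']],4),np.mean(F,0).round(1),(s['ee_pos']-W)[:2].round(4))
        json.dump(L,open(log,'w'))
E
python3 - <<'E'
from h import *
robot.gripper_to(0);rep('grip')
turn(CY+np.pi/2,.1425,[.1,.2,.3,.4,.5])
E
```

```text
grip None 22.42 loc [0.     0.0188 0.142 ] F [-1.02 -5.77  2.32] M [-1.145 -0.19   0.033] op 0.0136
[ 1.0000e-01  1.0150e-01 -2.0260e-01 -3.5270e-01  2.2700e+01  1.0428e+00
  1.4000e-02] [ 3.3 -4.8 -5.2] [ 0.0002 -0.0012]
[ 2.00000e-01  2.01500e-01 -1.93300e-01 -3.56000e-01  2.29833e+01
  9.54500e-01  1.39000e-02] [ 3.5 -4.6 -5.4] [ 0.0002 -0.0012]
[ 3.00000e-01  3.01500e-01 -2.00900e-01 -3.56000e-01  2.32667e+01
  8.66200e-01  1.36000e-02] [ 3.5 -4.7 -5.3] [ 0.0002 -0.0012]
[ 4.000e-01  4.015e-01 -1.660e-01 -3.558e-01  2.355e+01  7.780e-01
  1.380e-02] [ 3.4 -5.1 -5.4] [ 0.0002 -0.0013]
[ 5.00000e-01  5.01500e-01 -1.73800e-01 -3.55800e-01  2.38333e+01
  6.89600e-01  1.36000e-02] [ 3.4 -5.6 -5.4] [ 0.0002 -0.0013]
```

Joint-7 effort is very clean (−0.3558 ± 0.0002 N m while turning freely), so the touch will show clearly. I'll continue until it rises.

```bash
python3 - <<'E'
from h import *
a=.5
while a<3.3:
    a+=.1; turn(CY+np.pi/2,.1425,[a],ns=2)
    if abs(json.load(open('log.json'))[-1][3])>.375: break
E
```

```text
[ 6.00000e-01  6.01900e-01 -1.87900e-01 -5.30000e-01  2.40917e+01
  6.01000e-01  1.38000e-02] [ 2.9 -6.2 -5.3] [ 0.0002 -0.0013]
```

```bash
python3 - <<'E'
from h import *
a=.7
robot.move_ptp(W+[0,0,.1425-a*.01/(2*np.pi)],down(CY+np.pi/2-a))
E=[];M=[]
for k in range(10):
    s=robot.get_state();E.append(s['effort'][6]);M.append(s['moment'][2]);robot.pause(.01)
print(np.round(E,3),np.round(M,3),s['time'])
E
```

```text
[-0.604 -0.457 -0.335 -0.234 -0.151 -0.084 -0.029  0.015  0.05   0.078] [-0.15  -0.173 -0.213 -0.232 -0.208 -0.175 -0.235 -0.179 -0.207 -0.176] 24.4167
```

```bash
python3 - <<'E'
from h import *
a=.7
while a<3.05:
    a+=.1; turn(CY+np.pi/2,.1425,[a],ns=5)
    L=json.load(open('log.json'))
    if abs(L[-1][3])>.378 or np.mean([l[2] for l in L[-4:]])<-.245: break
E
```

```text
[ 8.00000e-01  8.01600e-01 -1.73500e-01 -3.55700e-01  2.47083e+01
  4.24400e-01  1.38000e-02] [ 2.8 -5.4 -5.1] [ 0.0002 -0.0014]
[ 9.00000e-01  9.01600e-01 -1.72100e-01 -3.55800e-01  2.49917e+01
  3.35900e-01  1.41000e-02] [ 3.  -5.8 -5.2] [ 0.0002 -0.0014]
[ 1.0000e+00  1.0016e+00 -1.6900e-01 -3.5580e-01  2.5275e+01  2.4740e-01
  1.3600e-02] [ 3.1 -6.1 -4.8] [ 0.0002 -0.0014]
[ 1.10000e+00  1.10160e+00 -1.75100e-01 -3.55900e-01  2.55583e+01
  1.58800e-01  1.38000e-02] [ 2.5 -6.3 -4.8] [ 0.0002 -0.0014]
[ 1.20000e+00  1.20160e+00 -2.12100e-01 -3.56000e-01  2.58417e+01
  7.02000e-02  1.38000e-02] [ 2.6 -6.4 -5. ] [ 0.0001 -0.0015]
[ 1.3000e+00  1.3017e+00 -1.7760e-01 -3.5600e-01  2.6125e+01 -1.8500e-02
  1.3200e-02] [ 2.4 -6.6 -4.3] [ 0.0001 -0.0015]
[ 1.40000e+00  1.40160e+00 -1.96900e-01 -3.56000e-01  2.64083e+01
 -1.07300e-01  1.36000e-02] [ 2.4 -7.1 -4.2] [ 0.0001 -0.0015]
[ 1.50000e+00  1.50160e+00 -2.11800e-01 -3.56100e-01  2.66917e+01
 -1.96200e-01  1.39000e-02] [ 1.3 -6.8 -4. ] [ 0.0001 -0.0015]
[ 1.6000e+00  1.6016e+00 -1.9530e-01 -3.5620e-01  2.6975e+01 -2.8500e-01
  1.3700e
[... 1239 characters left out ...]
83e+01
 -1.17740e+00  1.37000e-02] [-0.4 -6.9 -2.2] [-0.0003 -0.0014]
[ 2.70000e+00  2.70140e+00 -1.96400e-01 -3.56800e-01  3.00917e+01
 -1.26680e+00  1.35000e-02] [-0.3 -6.8 -2.4] [-0.0003 -0.0014]
[ 2.8000e+00  2.8014e+00 -1.5580e-01 -3.5910e-01  3.0375e+01 -1.3564e+00
  1.4000e-02] [-0.6 -6.8 -2.1] [-0.0003 -0.0014]
[ 2.90000e+00  2.90150e+00 -1.93500e-01 -3.62400e-01  3.06583e+01
 -1.44600e+00  1.39000e-02] [-0.9 -6.8 -2.2] [-0.0003 -0.0014]
[ 3.00000e+00  3.00140e+00 -1.69700e-01 -3.66300e-01  3.09417e+01
 -1.53550e+00  1.38000e-02] [-0.7 -6.9 -1.7] [-0.0003 -0.0013]
[ 3.1000e+00  3.1013e+00 -1.8000e-01 -3.6910e-01  3.1225e+01 -1.6251e+00
  1.3500e-02] [-0.9 -6.7 -2.2] [-0.0003 -0.0013]
```

Effort shows a clear hinge near 2.7 rad. I'll continue to 3.9 rad to confirm it on the wrist moment as well. Joint 7 has enough range left to reach about 4.3 rad without regrasping.

```bash
python3 - <<'E'
from h import *
turn(CY+np.pi/2,.1425,[3.2,3.3,3.4,3.5,3.6,3.7,3.8,3.9],ns=5)
from scipy.optimize import curve_fit
L=np.array([l for l in json.load(open('log.json')) if abs(l[3])<.45])
f=lambda x,c,k,t:c+k*np.maximum(0,x-t)
for j,n in ((2,'moment'),(3,'effort')):
    p,cv=curve_fit(f,L[:,1],-L[:,j],p0=[.19 if j==2 else .356,.05,2.75]);print(n,p,np.sqrt(np.diag(cv)))
g=lambda x,c,k:f(x,c,k,2.73)
p,cv=curve_fit(g,L[:,1],-L[:,2],p0=[.19,.05]);print('moment, t fixed',p,np.sqrt(np.diag(cv)))
for n in ('side','scene'): cv2.imwrite(f'pics/{n}8.png',robot.grab_frame(n)[:,:,::-1])
E
```

```text
[ 3.20000e+00  3.20140e+00 -1.58300e-01 -3.72700e-01  3.15083e+01
 -1.71480e+00  1.36000e-02] [-0.8 -6.7 -1.8] [-0.0003 -0.0013]
[ 3.30000e+00  3.30130e+00 -1.79200e-01 -3.76900e-01  3.17917e+01
 -1.80430e+00  1.40000e-02] [-1.  -6.4 -1.5] [-0.0003 -0.0012]
[ 3.4000e+00  3.4013e+00 -1.3830e-01 -3.8170e-01  3.2075e+01 -1.8940e+00
  1.3600e-02] [-0.9 -6.1 -1.3] [-0.0003 -0.0012]
[ 3.50000e+00  3.50130e+00 -1.59900e-01 -3.83000e-01  3.23583e+01
 -1.98360e+00  1.40000e-02] [-1.6 -5.9 -1.3] [-0.0004 -0.0012]
[ 3.60000e+00  3.60120e+00 -1.37000e-01 -3.86300e-01  3.26417e+01
 -2.07320e+00  1.39000e-02] [-1.4 -6.4 -1.4] [-0.0003 -0.0011]
[ 3.7000e+00  3.7012e+00 -1.4060e-01 -3.8950e-01  3.2925e+01 -2.1628e+00
  1.4400e-02] [-1.1 -6.1 -1. ] [-0.0003 -0.0012]
[ 3.80000e+00  3.80110e+00 -1.66300e-01 -3.86200e-01  3.32083e+01
 -2.25240e+00  1.37000e-02] [-0.9 -6.5 -0.5] [-0.0003 -0.0011]
[ 3.90000e+00  3.90120e+00 -1.54900e-01 -3.87600e-01  3.34917e+01
 -2.34190e+00  1.40000e-02] [-0.9 -6.5 -1.7] [-0.0003 -0.0012]
moment [ 0.18660464 -0.02798654  2.47331518] [0.00336791 0.00944285 0.30993627]
effort [0.35597954 0.02886236 2.63555906] [0.00032872 0.001194   0.03358144]
moment, t fixed [ 0.18558269 -0.03592054] [0.00295346 0.00729701]
```

```bash
python3 - <<'E'
from h import *
a=4.0
robot.move_ptp(W+[0,0,.1425-a*.01/(2*np.pi)],down(CY+np.pi/2-a))
E=[];M=[]
for k in range(10):
    s=robot.get_state();E.append(s['effort'][6]);M.append(s['moment'][2]);robot.pause(.01)
print(np.round(E,3),np.round(M,3),s['time'],s['opening'])
ci=robot.camera_info('wrist');im=robot.grab_frame('wrist')[:,:,::-1]
sd=cv2.imread('pics/side8.png')[170:310,200:340]
cv2.imwrite('pics/g9.png',np.hstack([cv2.resize(sd,(400,400)),cv2.resize(im[:,80:560],(400,400))]))
E
```

```text
[-0.632 -0.484 -0.36  -0.259 -0.175 -0.107 -0.053 -0.008  0.027  0.056] [-0.174 -0.187 -0.203 -0.123 -0.199 -0.145 -0.213 -0.163 -0.139 -0.128] 33.9167 0.013435849765015427
```

View pics/g9.png

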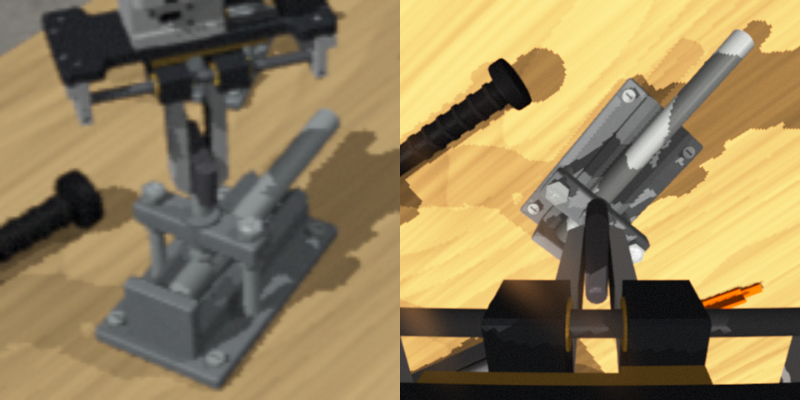

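The effort signal was flat to 0.0002 N m over 2.2 rad, then showed a sharp hinge at about 2.71 rad. The moment trend also changes there, though its static reading goes down rather than up. 2.71 rad lies within the stated 0.9–4.2. A quarter turn more is about 4.28 rad, so I'll stop slightly short of the middle at 4.24.

```bash
python3 - <<'E'
from h import *
turn(CY+np.pi/2,.1425,[4.1,4.2,4.24],ns=5)
L=np.array([l for l in json.load(open('log.json')) if abs(l[3])<.45])
from scipy.optimize import curve_fit
f=lambda x,c,k,t:c+k*np.maximum(0,x-t)
m=L[:,1]<3.35
print(curve_fit(f,L[m,1],-L[m,3],p0=[.356,.05,2.75])[0])
E
```

```text
[ 4.10000e+00  4.10020e+00 -1.53000e-01 -4.83300e-01  3.42583e+01
 -2.52020e+00  1.36000e-02] [-2.  -5.1 -1. ] [-0.0003 -0.0008]
[ 4.20000e+00  4.19980e+00 -1.50200e-01 -4.16900e-01  3.45417e+01
 -2.60940e+00  1.39000e-02] [-1.8 -5.3 -0.6] [-0.0003 -0.0008]
[ 4.2400e+00  4.2393e+00  6.5400e-02 -2.6960e-01  3.4825e+01 -2.6448e+00
  1.3900e-02] [-2.  -4.8 -1.1] [-0.0003 -0.0008]
[0.35601107 0.03512229 2.71675198]
```

```bash
python3 - <<'E'
from h import *
for a in (4.25,4.26,4.27,4.28):
    robot.move_ptp(W+[0,0,.1425-a*.01/(2*np.pi)],down(CY+np.pi/2-a))
    M=[];Q=[]
    for k in range(12):
        s=robot.get_state();M.append(s['moment'][2]);Q.append(s['qpos'][6]);robot.pause(.01)
    print(a,np.round(M,2),np.mean(M).round(3),Q[0],Q[-1],s['time'])
E
```

```text
4.25 [0.23 0.19 0.21 0.17 0.18 0.19 0.17 0.16 0.16 0.23 0.22 0.19] 0.192 -2.653620985788866 -2.6535768827235824 35.1667
4.26 [0.26 0.23 0.23 0.23 0.21 0.22 0.23 0.24 0.18 0.14 0.26 0.15] 0.215 -2.662543892947535 -2.6625130148415113 35.5167
4.27 [0.24 0.23 0.18 0.2  0.21 0.26 0.21 0.23 0.17 0.23 0.25 0.28] 0.224 -2.671482285425246 -2.671420351802296 35.8667
4.28 [0.18 0.21 0.24 0.21 0.21 0.18 0.23 0.2  0.26 0.26 0.25 0.19] 0.217 -2.680450032397672 -2.680356407760049 36.2167
```

The small-step forward torque (~0.22 N m) is lower than I'd expect 1.57 rad after a touch, so the two readings disagree. I'll settle it by backing off and measuring the forward sliding torque the same way, in small steps, at several angles.

```bash
cat >> h.py <<'E'
def go(a): robot.move_ptp(W+[0,0,.1425-a*.01/(2*np.pi)],down(CY+np.pi/2-a))
def meas(a,sg=1,n=5,ns=8):
    M=[]
    for k in range(n):
        go(a-sg*.01*(n-1-k))
        m=[]
        if k>=n-2:
            for _ in range(ns): m.append(robot.get_state()['moment'][2]);robot.pause(.01)
            M.append(np.mean(m))
    print('a',round(a,3),'fwd' if sg>0 else 'rev',np.round(M,3),round(robot.get_state()['time'],2),flush=True)
E
python3 - <<'E'
from h import *
meas(4.21,-1,7)
go(2.25);meas(2.3);go(2.65);meas(2.7)
E
```

```text
a 4.21 rev [-0.081 -0.105] 38.11
a 2.3 fwd [0.146 0.132] 41.1
a 2.7 fwd [0.157 0.165] 42.89
```

```bash
python3 - <<'E'
from h import *
for a in (3.1,3.5,3.9): go(a-.05);meas(a,n=5,ns=12)
E
```

```text
a 3.1 fwd [0.175 0.154] 44.75
a 3.5 fwd [0.187 0.194] 46.61
a 3.9 fwd [0.19  0.212] 48.47
```

The forward torque rises from ~0.15 N m free to ~0.22 N m at 4.28 rad. It fits a touch at about 2.7 rad with a slope of ~0.045 N m/rad, which agrees with the effort hinge. I'll finish at 4.32 rad (about 1.6 rad after the touch), then let go.

```bash
python3 - <<'E'
from h import *
go(4.27);meas(4.32,n=4)
robot.gripper_to(.045);s=rep('open')
robot.move_linear(s['ee_pos']+[0,0,.08],velocity=.15)
robot.move_ptp(loc(0,-.11,.21),down(CY));robot.pause(.2);rep('up')
import pickle
pickle.dump(robot.camera_info('wrist'),open('w10.pkl','wb'))
for n in ('wrist','side','scene'): cv2.imwrite(f'pics/{n}10.png',robot.grab_frame(n)[:,:,::-1])
a=cv2.imread('pics/side10.png')[180:310,210:340];b=cv2.imread('pics/wrist10.png')[:360,140:500]
cv2.imwrite('pics/g10.png',np.hstack([cv2.resize(a,(400,400)),cv2.resize(b,(400,400))]))
ci=pickle.load(open('w10.pkl','rb'));im=cv2.imread('pics/wrist10.png');hsv=cv2.cvtColor(im,cv2.COLOR_BGR2HSV)
e=proj(ci,[loc(0,-.17,.0486),loc(-.011,-.13,.0376),loc(.011,-.13,.0376)]);print(e)
m=(hsv[...,1]<70)&(hsv[...,2]>60);u=int(e[0,0]);print('rear row',np.where(m[200:330,u])[0][-1]+200)
r=int(e[1,1]);x=np.where(m[r,u-30:u+30])[0]+u-30;print('cols',r,x[0],x[-1])
E
```

```text
a 4.32 fwd [0.213 0.243] 50.02
open None 50.69 loc [0.     0.0201 0.1357] F [ 0.   -0.51 -0.27] M [ 0.074 -0.015 -0.017] op 0.0451
up None 54.02 loc [ 0.     -0.1099  0.21  ] F [ 0.32  0.4  -0.46] M [-0.063 -0.122  0.026] op 0.0451
[[314.99100443 279.24100398]
 [304.48753463 239.71430636]
 [325.53432995 239.72533465]]
rear row 278
cols 239 305 324
```

View pics/g10.png

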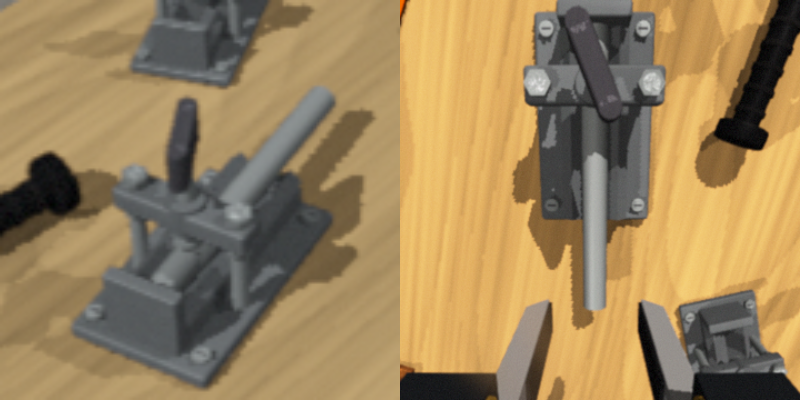

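View pics/scene10.png

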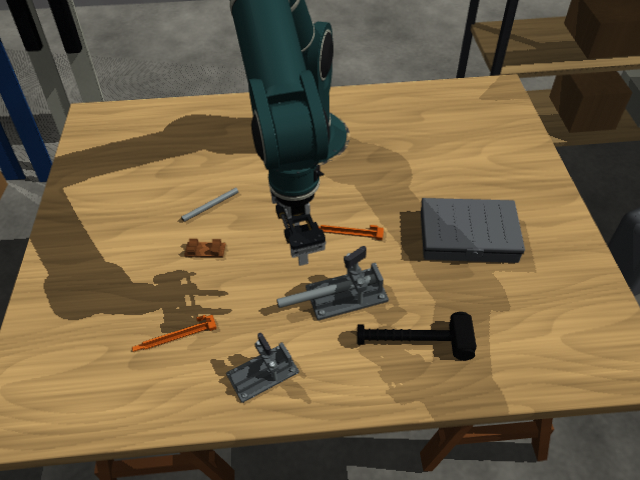

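The rear end (row 278 against 279 predicted) and the sides still match the seat, the wing stands where it was left, and the other items haven't moved. Handing in.

```bash
python3 -c "
from rig import robot
robot.sign_off();print('done')"
```

```text
the job is handed in; nothing more can be done
done
```

I laid the pole in the V of the larger cradle, slid it under the bridge to the stop, and clamped it with an estimated 55 N. I then let go and handed in after about 54 s of the 72 s allowed. The 55 N comes from the turn angle and your 35 N per rad; I had no direct reading of the force on the pole.

- **Seating:** I held the pole 60 mm behind its centre, and its front drooped about 6.5° in the grip until the V levelled it. The push against the stop ended at −110 mm as predicted. In the last picture the rear end was within about 1 mm of its expected place and the pole was centred sideways.
- **Touch:** Joint-7 effort stayed flat, then rose sharply at 2.71 rad. I stopped at 4.32 rad, about 1.6 rad past the touch, against 1.57 for a quarter turn.
- **Readings that disagreed:** The wrist moment taken after each larger step fell after the touch instead of rising. I put that down to the arm settling backwards after each stop.
- **Re-check:** Because of that I backed the screw off to about 2.3 rad and measured the turning torque again in small forward steps. It rose from about 0.15 N m when free to about 0.22 N m near the end. The slope was about 0.045 N m per rad, slightly below your 0.05–0.08. This agrees with a touch near 2.7 rad, but on this data alone it could be as late as about 3.0 rad, which would mean roughly 46 N.
- **Other items:** In the last scene picture the organiser, mallet and both pegs looked unmoved by eye.

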